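Eject a bushing gauge from its spring nest

ROBOT

A 7-joint arm with a two-finger parallel gripper is mounted at the origin on the work surface. World frame = base frame: x ahead of the robot, y to its left, z up, the work surface at z = 0. Lengths are in m, angles in rad, forces in N, time in s.
With the tool pointing down it reaches from about 0.4 to 0.85 m from the base axis. Payload 4.5 kg.
Tool frame: the origin (TCP) lies at the very end of the fingers, on their centre line; the grasp point (between the pads) lies 19 mm behind it; z points along the fingers, y is the line along which they close (so a half turn about z gives the same grasp; the last joint's range is limited). The gripper opens to 85 mm and grips with 20 to 120 N. Pads are 22 mm wide; open, the fingers measure 114 mm over their backs; the gripper's body (76 mm by 85 mm) begins 54 mm behind the grasp point. The pads swing forward as they close: fully open they stand 13 mm farther back than shut.
Start: joints at [1.335, 0.689, -0.195, 1.565, 0.157, 0.902, -0.215], TCP at [0.167, -0.602, 0.231] pointing down, gripper open.
Joint ranges: [-3.01, 3.01], [-0.46, 2.08], [-1.47, 1.51], [0.13, 2.56], [-1, 4.14], [0.04, 2.09], [-2.66, 2.66]. Speed limits (rad/s): [2.57, 2.57, 3.14, 3.14, 3.14, 3.14, 3.14].

INTERFACE

Orientations are given as a rotation vector (axis times angle).
In Python, from cell import read_state, snapshot, camera_params, finish_job gives the robot as it stands.
- The arm moves only by the tool apply_moves, never from a script. Its arguments are lists of equal length, an entry for each row: "rot": the turn, a rotation vector about the tool's x, y, z in degrees, a list of three; "translation": the shift along the tool's x, y, z in m, a list of three; "hand": the closure, from 0 (fully open) to 1 (shut). In form: {"rot": [[ax, ay, az], ...], "translation": [[x, y, z], ...], "hand": [hand, ...]}. A call has 1 to 5 rows; each row is the pose to reach, as a shift and turn from the pose commanded when the call began, along the tool's axes at that moment; what a row does not reach only later rows make up. A row lasts 1/8 s, in which the tool goes at most 62.5 mm and 10.7 degrees, less where a joint would pass 70% of its speed; a pose out of reach is approached as far as the arm can. A call with a gripper value outside its range is refused whole. The fingers move at their own pace and stop on an object; "newtons" is the grip in N (left out, the last holds). Time passes only in rows, so rows that repeat a pose let the fingers close. It gives the time, the measured TCP pose, the force, the opening and the grip force at its end, in the units of the state.
- read_state(): the state, without advancing time (a new reading comes with each control period).
- snapshot(name): name is "side" or "top"; returns the picture (480x640x3 uint8, red, green, blue); there is no depth.
- camera_params(name): a dict with "K" (3x3 intrinsics, pixels), "world_from_camera" (4x4, takes a point from camera to world coordinates). Camera axes: x right, y down, z forward; pixel columns grow to the right and rows downward; lengths in m; the calibration is good to about 2 mm. A picture is of the moment at which its call begins. camera_params takes no time and is no camera call.
- finish_job(): hands the job in; it is judged then, once.
The state is a dict: "clock": time; "joint_pos": joint angles; "qvel": joint speeds; "joint_torque": joint torques, N m; "tool_pos": TCP position; "tool_rot": TCP orientation; "force": force on the tool from outside, world axes, zero at the start; "wrist_torque": the same for the moment, N m; "finger_gap": opening from 0.0 (shut) to 1.0 (fully open); "grasp_force": force on a finger pad.
Only numpy, scipy, OpenCV 4.12 (cv2) and the standard library are available. Lean on these libraries where they do the work, as an engineer would, in place of code of your own. Each camera call takes 0.05 s, during which the arm holds its last target. There are 200 camera calls.

TASK

Of the two gauges sitting flush in the raised fixture, push the one with the bore in its top up from below through its access hole, using the ejector tool, until the spring catches hold it standing proud; then stand the ejector upright on the bench, clear of the fixture. Lift the bushing out past the light bar without striking the bar, and stand it upright in the middle of the glass-topped stage. Leave the plain gauge seated and the bottle, dial indicator and wooden box where they are.

Things in the scene. Friction and masses are not known exactly. Their poses are not given: they have to be found in the camera images.
- fixture: Fixed aluminium fixture with two nests. Origin on the bench midway between the nests; x points away from its open front (the front looks to the robot's right), y along the row of nests, z up. Block x -32 to +44, y -70 to +70 mm, underside 68, top 105 mm above the bench, on 10 mm cheeks at y 60 to 70 and -60 to -70 (8 mm high flanges out to 86). Below the block it is open, 120 mm wide, front and back.
- nest0 (a point): Centre of the mouth of the +y nest, on the block's top face (105 mm above the bench): fixture x 0, y +30 mm; axes as the fixture. Each nest is a 37.5 mm bore, 32 mm deep, its floor 73 mm above the bench; an 18 mm access hole goes through the middle of the 5 mm thick floor.
- nest1 (a point): Centre of the mouth of the -y nest: fixture x 0, y -30 mm. In each bore three spring catches press on the gauge (about 1 N each), their flat tops 20 mm above the nest floor. A gauge slides up past them with 4 to 6 N in all, its weight included; once its underside is over 20 mm above the floor they snap 3 mm in beneath it and hold it, 20 mm proud of the block. It needs no turning.
- light: Black inspection light bar, fixed with the fixture, same origin and axes: fixture x +14 to +40, 200 mm along y, underside 193 and top 215 mm above the bench (88 mm above the block), on 12 mm posts at fixture x +30, y +94 and -94. It blocks a gripper coming straight down on a nest; one tilted about 35 degrees, hand leaning towards the open front, passes.
- light_edge (a point): Middle of the light bar's lower front edge (fixture x +14 mm, 193 mm above the bench).
- bushing_center (a point): Centre (half-way up) of the bushing gauge to be ejected: bare steel cylinder, 36 mm diameter, 32 mm tall, with a blind bore 20 mm wide and 14 mm deep in its top (bore floor blackened); its bottom is closed and flat. About 0.18 kg. z is its axis, up. At the start it is seated in either nest, top flush with the block.
- plug_center (a point): Centre of the plain gauge, bare steel, 36 mm diameter, 32 mm tall, flat solid top. Seated in the other nest.
- ejector: Ejector tool, loose, 0.27 kg, stands on its foot. Origin: centre of the foot's underside; x along the foot to the pin, z up. Steel foot 80 (x) by 30 by 12 mm. At x +32 an upright 8 mm pin, top 48 mm above the foot's underside. From x -32, z 10 a black square handle (16 mm, two faces square to y), 120 mm long, leans back to -x, 35 degrees from vertical. Starts right of the fixture.
- ejector_pin (a point): Centre of the top of the ejector's pin: ejector x +32, z 48 mm. Axes as the ejector.
- ejector_grip (a point): Point on the handle's axis, 85 mm along it from its root: ejector x -80.8, z 79.6 mm. Axes as the ejector (the handle runs through it 35 degrees from the ejector's z towards its -x).
- stage_top (a point): Centre of the glass top of the stage: a fixed white round disc 90 mm diameter with a 76 mm glass plate on it, glass top 25 mm above the bench. Stands to the robot's right of the fixture, nearer or farther than the ejector.
- bottle: Bystander: white plastic bottle, 42 mm diameter, 85 mm tall. Origin at its foot.
- indicator: Bystander: dial indicator on a stand, 46 by 50 mm base, 150 mm tall. Origin at its foot.
- gaugebox: Bystander: shut wooden box 60 by 120 by 35 mm behind the fixture. Origin at its foot.
Mind the look-alikes: they are no part of the job. Leave any purple or turquoise look-alike of the part that bears bushing_center alone.

How it is judged:
By the outcome, as a careful person would: the job done as asked, in the order asked, and still so for the second after the job is handed in, with the robot touching nothing.
It also fails if it takes over 67 s, if anything falls off the work surface, if the arm or the gripper's body presses on something with over 40 N, if the wrist force passes 120 N, or if a joint passes its speed limit or range.

## Working session

There is one attempt and no reset: what is moved stays moved. The work goes in short steps, Python scripts to look and compute and a tool call to move; the robot and the scene stay as the last step left them, time stands still between calls to the robot, and variables do not carry over. Pictures are saved under pics/ and viewed, at most 10 in all, crops included, and the job is handed in when it is done.

Besides the shell and the picture viewer there is one more tool, called after ">>>" as a command line: name --argument value ..., lists and objects as JSON in quotes. apply_moves: Moves the arm, as the interface text tells. Its arguments: {"type":"object","properties":{"rot":{"type":"array","items":{"type":"array","items":{"type":"number"}}},"translation":{"type":"array","items":{"type":"array","items":{"type":"number"}}},"hand":{"type":"array","items":{"type":"number"}},"newtons":{"type":"number"}},"required":["rot","translation","hand"]}

```bash
ls; mkdir -p pics; python3 - <<'E'
from cell import *
import cv2,json
for n in("side","top"):
    im=snapshot(n);cv2.imwrite(f"pics/{n}0.png",im[:,:,::-1])
    p=camera_params(n);print(n,p["K"],p["world_from_camera"])
print(read_state())
E
```

```text
pics
side [[473.76617218   0.         327.62165147]
 [  0.         473.76617218 231.64140221]
 [  0.           0.           1.        ]] [[-0.9158212  -0.20506748  0.34528085  0.31309711]
 [-0.40082758  0.41394884 -0.81730264  0.62364621]
 [ 0.02467359 -0.88690117 -0.46129982  0.52034122]
 [ 0.          0.          0.          1.        ]]
top [[451.68847594   0.         321.75418559]
 [  0.         451.68847594 241.13461469]
 [  0.           0.           1.        ]] [[ 0.03052802 -0.99091161  0.13100466  0.4854532 ]
 [-0.99929654 -0.03311371 -0.01760406 -0.00845702]
 [ 0.02178212 -0.13037509 -0.99122544  1.06856149]
 [ 0.          0.          0.          1.        ]]
{'clock': 0.1, 'joint_pos': array([ 1.33476742,  0.68991814, -0.19453145,  1.56625476,  0.1572808 ,
        0.90250731, -0.21508969]), 'qvel': array([ 2.47074401e-04, -2.95573512e-03,  1.99010347e-03, -1.52927515e-03,
       -3.00093571e-04, -6.87213539e-05, -2.75787701e-03]), 'joint_torque': array([-3.39673155e-03, -5.40599942e+01, -1.27136763e+00, -1.58985257e+01,
        9.42946644e-03,  4.38964023e-03, -9.08631932e-06]), 'tool_pos': array([ 0.16641199, -0.60182016,  0.23054936]), 'tool_rot': array([-3.11137580e+00, -4.22470269e-01,  5.16349648e-04]), 'force': array([ 0.25516874, -0.05352873, -0.46985666]), 'wrist_torque': array([-0.02347017, -0.0022027 , -0.03281004]), 'grasp_force': 0.0, 'finger_gap': 1.005671795265164}
```

View pics/side0.png

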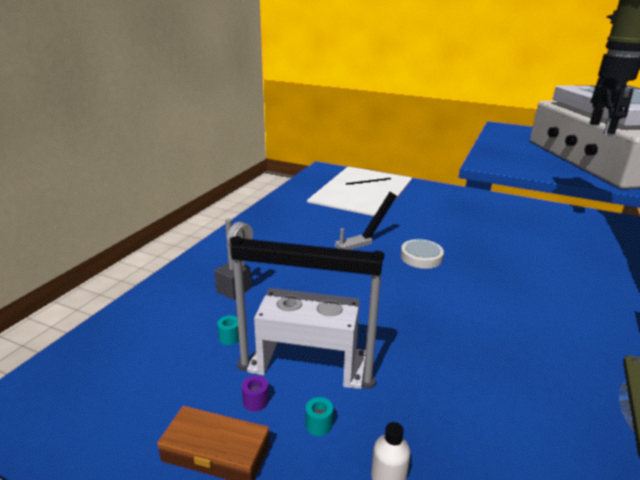

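View pics/top0.png

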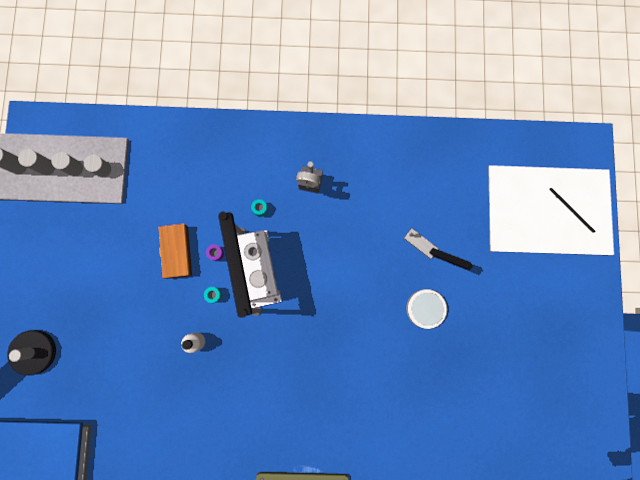

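The top view shows the fixture near (255,268), with its front to the image right. The ejector's foot is at (420,243) and its handle runs to (470,265); the stage is at (427,309). The bushing candidates are the steel gauge with a dark bore at (253,251), the plain gauge at (258,279), the turquoise ones at (260,207) and (212,295), and the purple one at (214,253). Only the seated steel one at (253,251) fits the description. I'll confirm it in an enlarged crop.

```bash
cat > h.py <<'E'
import numpy as np,cv2
from cell import *
def ray(n,uv,z):
    p=camera_params(n);T=np.array(p["world_from_camera"]);K=np.array(p["K"])
    d=T[:3,:3]@np.linalg.solve(K,[uv[0],uv[1],1.]);o=T[:3,3]
    return o+d*(z-o[2])/d[2]
def proj(n,P):
    p=camera_params(n);T=np.linalg.inv(np.array(p["world_from_camera"]));K=np.array(p["K"])
    c=K@(T[:3,:3]@np.array(P)+T[:3,3]);return c[:2]/c[2]
E
python3 - <<'E'
import cv2,numpy as np
from h import *
t=cv2.imread("pics/top0.png")
a=cv2.resize(t[200:325,205:295],None,fx=4.8,fy=4.8,interpolation=cv2.INTER_CUBIC)
b=cv2.resize(t[220:280,395:485],None,fx=4,fy=4,interpolation=cv2.INTER_CUBIC)
c=np.zeros((600,795,3),np.uint8);c[:600,:432]=a[:600];c[:240,434:794]=b
s=cv2.imread("pics/side0.png");d=cv2.resize(s[185:275,325:445],None,fx=3,fy=3,interpolation=cv2.INTER_CUBIC);c[250:520,434:794]=d
cv2.imwrite("pics/crop0.png",c)
for uv in[(253,251),(258,279)]:print(ray("top",uv,.105))
print(ray("top",(427,309),.025),ray("side",(422,252),.025))
E
```

```text
[0.5866169  0.12078726 0.105     ]
[0.52727169 0.10720827 0.105     ]
[ 0.47428352 -0.27348335  0.025     ] [ 0.46738943 -0.25721901  0.025     ]
```

View pics/crop0.png

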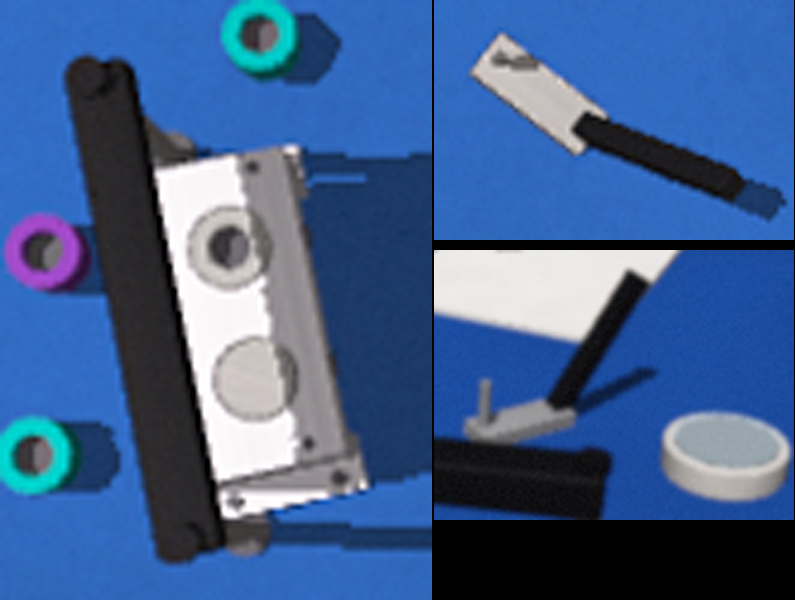

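The crop confirms it: the seated steel gauge with the dark bore, at (252.7,251.5) in the top view and in the far nest, is the bushing. The plain gauge is at (258.1,278.8). Next I'll measure the poses.

```bash
cat >> h.py <<'E'
from scipy.spatial.transform import Rotation as Ro
def Rt(psi,tilt):  # tool x,z lie in the vertical plane of yaw psi, tilted so the hand leans back
    c,s=np.cos(psi),np.sin(psi);a=np.radians(tilt)
    ex=np.array([c,s,0]);u=np.array([0,0,1.])
    return np.c_[np.cos(a)*ex+np.sin(a)*u,[s,-c,0],np.sin(a)*ex-np.cos(a)*u]
def rel(R,p,st=None):
    st=st or read_state();R0=Ro.from_rotvec(st["tool_rot"])
    return np.round(np.degrees((R0.inv()*Ro.from_matrix(R)).as_rotvec()),1),np.round(R0.inv().apply(np.array(p)-st["tool_pos"]),4)
E
python3 - <<'E'
from h import *
t=cv2.imread("pics/top0.png");hsv=cv2.cvtColor(t,cv2.COLOR_BGR2HSV)
def big(m,x0,x1,y0,y1):
    mm=np.zeros(m.shape,np.uint8);mm[y0:y1,x0:x1]=m[y0:y1,x0:x1]*255
    c,_=cv2.findContours(mm,0,1);return max(c,key=cv2.contourArea)
n1=ray("top",(252.7,251.5),.105);n0=ray("top",(258.1,278.8),.105)
print("nests",n0,n1,"sep",np.linalg.norm(n0-n1))
bar=cv2.minAreaRect(big(hsv[:,:,2]<70,215,255,205,320));bx=cv2.boxPoints(bar)
print("bar",[ray("top",b,.215).round(3)[:2] for b in bx])
ft=big((hsv[:,:,1]<70)&(hsv[:,:,2]>90),400,440,220,262);r=cv2.minAreaRect(ft);fb=cv2.boxPoints(r)
print("foot px",r);print([ray("top",b,.012).round(4)[:2] for b in fb])
hb=big(hsv[:,:,2]<70,420,480,235,285);print("handle",cv2.boxPoints(cv2.minAreaRect(hb)))
st=big((hsv[:,:,1]<90)&(hsv[:,:,2]>90),400,455,285,335);e=cv2.minEnclosingCircle(st);print("stage",e,ray("top",e[0],.022))
s=cv2.imread("pics/side0.png");hs=cv2.cvtColor(s,cv2.COLOR_BGR2HSV)
e=cv2.fitEllipse(big((hs[:,:,1]<110)&(hs[:,:,2]>90),398,448,235,275));print("side stage",e)
print("nest proj side",proj("side",n1),proj("side",n0))
E
```

```text
nests [0.52770137 0.10701744 0.105     ] [0.58552168 0.12137237 0.105     ] sep 0.05957560507924455
bar [array([0.647, 0.176]), array([0.656, 0.133]), array([0.459, 0.088]), array([0.45 , 0.131])]
foot px ((420.9126281738281, 243.16358947753906), (34.44865798950195, 13.047809600830078), 37.5685920715332)
[array([ 0.6394, -0.2203]), array([ 0.6649, -0.2391]), array([ 0.6168, -0.3043]), array([ 0.5916, -0.2853])]
handle [[428.82755 253.93102]
 [431.65512 246.86205]
 [473.03445 263.41376]
 [470.20688 270.48273]]
stage ((426.4175109863281, 308.6443176269531), 20.58816909790039) [ 0.47502163 -0.27289674  0.022     ]
side stage ((421.53887939453125, 253.37112426757812), (29.183137893676758, 44.16391372680664), 98.45577239990234)
nest proj side [287.86836532 302.81527639] [327.82272485 307.74037091]
```

```bash
cat >> h.py <<'E'
PF=np.radians(103.2);N1=np.array([.5855,.1212,.105]);ST=np.array([.475,-.273,.025])
fx=np.array([np.cos(PF),np.sin(PF),0]);fy=np.array([-np.sin(PF),np.cos(PF),0])
E
python3 - <<'E'
from h import *
psi=np.radians(53.6);ex=np.array([np.cos(psi),np.sin(psi),0]);o=np.array([.6283,-.2621,0]);u=np.array([0,0,1])
print("handle end px",proj("top",o-.1008*ex+.1083*u),proj("side",o-.1008*ex+.1083*u),"pin",proj("top",o+.032*ex+.048*u),proj("side",o+.032*ex+.048*u))
mid=(N1-.105*u)+.03*fy;print("bar front lower px ends",[proj("top",mid+.014*fx+s*.09*fy+.193*u) for s in(1,-1)])
R=Rt(psi,35);g=o-.0808*ex+.0796*u;p=g+.019*R[:,2]
print(p,rel(R,p-.09*R[:,2]))
E
```

```text
handle end px [469.18804212 266.31833868] [391.2481737  192.99023011] pin [413.4305026  232.52471772] [339.96373075 229.07919667]
bar front lower px ends [array([250.86041005, 309.21691862]), array([234.41687005, 218.22993963])]
[ 0.5868188  -0.31836372  0.06403611] (array([ 11.5,  33.7, -37. ]), array([ 0.4402, -0.1291,  0.093 ]))
```

>>> apply_moves --rot '[[2, 6, -6.5], [4, 12, -13], [6, 18, -19], [8, 24, -26], [10, 29, -32]]' --translation '[[0.05, -0.015, 0], [0.1, -0.03, 0], [0.16, -0.045, 0], [0.22, -0.06, 0.01], [0.28, -0.08, 0.02]]' --hand '[0, 0, 0, 0, 0]'

```text
clock: 0.72
tool_pos: [0.4143, -0.4515, 0.211]
tool_rot: [-2.576, -1.156, -0.685]
force: [0.4, -0.5, -0.6]
finger_gap: 0.997
grasp_force: 0.0
```

```bash
cat >> h.py <<'E'
pe=np.radians(53.6);R1=Rt(pe,35);P1=np.array([.5868,-.3184,.064])
E
python3 -c "
from h import *
s=read_state();print(s['tool_pos'],s['joint_pos'].round(2));print(rel(R1,P1-.09*R1[:,2]))"
```

```text
[ 0.41433256 -0.45154731  0.21098559] [ 1.33  0.87 -0.63  1.5  -0.07  0.98  0.18]
(array([ 1.6,  4.6, -4.8]), array([0.1037, 0.0476, 0.1444]))
```

>>> apply_moves --rot '[[0.8, 2.3, -2.4], [1.6, 4.6, -4.8], [1.6, 4.6, -4.8], [1.6, 4.6, -4.8], [1.6, 4.6, -4.8]]' --translation '[[0.034, 0.016, 0.048], [0.07, 0.032, 0.096], [0.104, 0.048, 0.144], [0.104, 0.048, 0.144], [0.104, 0.048, 0.144]]' --hand '[0, 0, 0, 0, 0]'

```text
clock: 1.35
tool_pos: [0.5554, -0.3609, 0.1378]
tool_rot: [-2.468, -1.243, -0.773]
force: [-1.1, -0.5, 0.6]
finger_gap: 1.005
grasp_force: 0.0
```

```bash
python3 -c "
from h import *
s=read_state();print(s['tool_pos'],s['joint_pos'].round(2));print(rel(R1,P1))
im=snapshot('top')[:,:,::-1];sd=snapshot('side')[:,:,::-1]
a=cv2.resize(im[200:320,380:500],None,fx=3.3,fy=3.3,interpolation=2);b=cv2.resize(sd[130:280,320:470],(396,396),interpolation=2)
cv2.imwrite('pics/pre1.png',np.hstack([a[:396,:396],b]))"
```

```text
[ 0.55535993 -0.36085975  0.13775973] [ 1.11  1.02 -0.66  1.48 -0.08  0.8   0.13]
(array([-0.1,  0.2, -0.2]), array([0.0012, 0.0002, 0.0907]))
```

View pics/pre1.png

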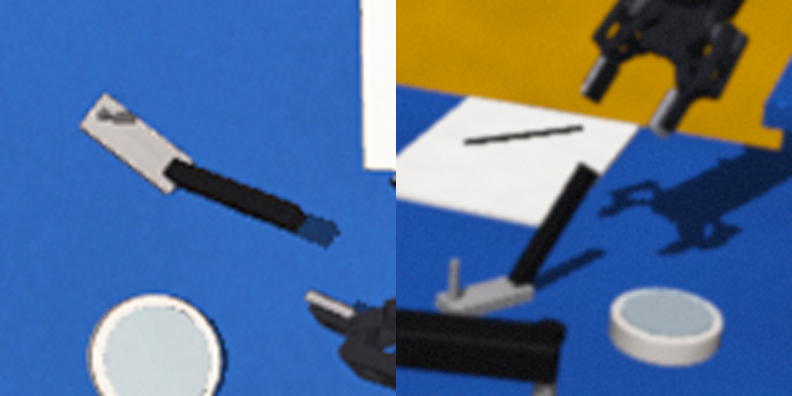

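Top view: the finger tips are at about (474,289) and (500,256), and the handle end at (471,267) lies ahead of and between them, in line. I'll go in along the handle.

>>> apply_moves --rot '[[0, 0, 0], [0, 0, 0], [0, 0, 0], [0, 0, 0], [0, 0, 0]]' --translation '[[0, 0, 0.03], [0, 0, 0.06], [0.001, 0, 0.09], [0.001, 0, 0.09], [0.001, 0, 0.09]]' --hand '[0, 0, 0, 0, 0]'

```text
clock: 2.08
tool_pos: [0.5867, -0.3207, 0.0662]
tool_rot: [-2.471, -1.242, -0.776]
force: [-0.3, -0.9, -0.1]
finger_gap: 1.004
grasp_force: 0.0
```

>>> apply_moves --rot '[[0, 0, 0], [0, 0, 0], [0, 0, 0], [0, 0, 0], [0, 0, 0]]' --translation '[[0, 0, 0], [0, 0, 0], [0, 0, 0], [0, 0, 0], [0, 0, 0]]' --hand '[0.6, 1, 1, 1, 1]' --newtons 110

```text
clock: 2.7
tool_pos: [0.587, -0.3185, 0.0656]
tool_rot: [-2.468, -1.243, -0.775]
force: [-1.7, -1.1, 3.2]
finger_gap: 0.177
grasp_force: 107.1
```

```bash
python3 -c "
from h import *
s=read_state();print(s)
im=snapshot('top')[:,:,::-1];sd=snapshot('side')[:,:,::-1]
a=cv2.resize(im[200:320,380:500],None,fx=3.3,fy=3.3,interpolation=2);b=cv2.resize(sd[130:280,320:470],(396,396),interpolation=2)
cv2.imwrite('pics/g1.png',np.hstack([a[:396,:396],b]))"
```

```text
{'clock': 2.7, 'joint_pos': array([ 1.03347758,  1.11483374, -0.64104475,  1.52727262, -0.06843819,
        0.64000117,  0.12089624]), 'qvel': array([ 0.00036747, -0.00034287,  0.00071253, -0.0014742 ,  0.00136585,
       -0.0004997 , -0.00034621]), 'joint_torque': array([-8.90781898e-01, -5.96773982e+01, -1.13795266e+01, -9.25928056e+00,
       -1.34968869e+00,  4.41922364e-02, -1.69459364e-02]), 'tool_pos': array([ 0.58699293, -0.31847499,  0.06557522]), 'tool_rot': array([-2.46763275, -1.24314062, -0.77495819]), 'force': array([-1.69768396, -1.11439516,  3.15736571]), 'wrist_torque': array([-0.36860163,  0.38512603,  0.08661675]), 'grasp_force': 107.05589532852173, 'finger_gap': 0.17679464214198798}
```

View pics/g1.png

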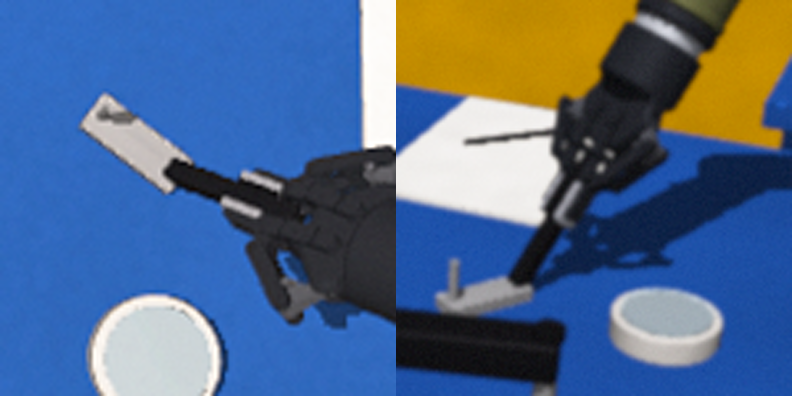

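The handle is held squarely at an opening of about 15 mm, and the ejector hasn't moved. Now I'll work out the carry poses.

```bash
cat >> h.py <<'E'
# grasp: tool pose when ejector stood flat; ejector axes by tool x heading
RG=Ro.from_rotvec([-2.46763275,-1.24314062,-.77495819]).as_matrix();PG=np.array([.58699,-.31847,.06558])
yg=np.arctan2(RG[1,2],RG[0,2]);eg=np.array([np.cos(yg),np.sin(yg),0]);lg=np.array([-eg[1],eg[0],0])
OG=np.array([.6283,-.2621,0]);OG=OG-lg*((OG-PG)@lg)   # handle centred in the fingers
PIN=RG.T@(OG+.032*eg+np.array([0,0,.048])-PG)
def pinpose(x,y,z,yaw=PF):  # pin top at fixture x, y off nest1, world z
    R=Ro.from_euler('z',yaw-yg).as_matrix()@RG
    return R,N1*[1,1,0]+x*fx+y*fy+np.array([0,0,z])-R@PIN
E
python3 - <<'E'
from h import *
print(np.degrees(yg),OG,PIN,(np.array([.6283,-.2621,0])-OG))
s=read_state()
R,p=pinpose(-.1,0,.062);print(p,rel(R,p))
print(rel(RG,PG+[0,0,.03]))
E
```

```text
53.60208105077048 [ 0.62845963 -0.26221768  0.        ] [ 0.07349569 -0.00016176  0.07271982] [-0.00015963  0.00011768  0.        ]
[ 0.63160084 -0.07535196  0.07958   ] (array([ 28.4,  -0.1, -40.7]), array([ 0.19  , -0.1088,  0.1156]))
(array([ 0.,  0., -0.]), array([ 0.0172, -0.    , -0.0246]))
```

>>> apply_moves --rot '[[0, 0, 0], [0, 0, 0], [5.7, 0, -8.1], [11.4, 0, -16.3], [17, 0, -24.4]]' --translation '[[0.0086, 0, -0.0123], [0.0172, 0, -0.0246], [0.052, -0.022, 0.0034], [0.086, -0.0435, 0.0314], [0.121, -0.065, 0.0596]]' --hand '[1, 1, 1, 1, 1]'

```text
clock: 3.42
tool_pos: [0.6145, -0.1724, 0.0864]
tool_rot: [-1.991, -1.776, -0.625]
force: [0.1, -0.9, -3.0]
finger_gap: 0.17
grasp_force: 107.4
```

```bash
python3 - <<'E'
from h import *
s=read_state();print(s['joint_pos'].round(2),s['force'],s['wrist_torque'])
R,p=pinpose(-.1,0,.062);print(p,rel(R,p))
E
```

```text
[ 0.81  1.12 -0.7   1.44  0.05  0.89  0.25] [ 0.13895148 -0.91370601 -2.96664844] [-1.08151329  0.05744168  0.04905075]
[ 0.63160084 -0.07535196  0.07958   ] (array([ 11.3,   0. , -16.1]), array([0.0768, 0.0059, 0.0618]))
```

>>> apply_moves --rot '[[5.6, 0, -8], [11.3, 0, -16.1], [11.3, 0, -16.1], [11.3, 0, -16.1], [11.3, 0, -16.1]]' --translation '[[0.038, 0.003, 0.03], [0.077, 0.006, 0.062], [0.077, 0.006, 0.062], [0.077, 0.006, 0.062], [0.077, 0.006, 0.062]]' --hand '[1, 1, 1, 1, 1]'

```text
clock: 4.05
tool_pos: [0.6314, -0.0778, 0.0788]
tool_rot: [-1.636, -2.045, -0.511]
force: [-0.2, -1.7, -2.6]
finger_gap: 0.172
grasp_force: 108.2
```

```bash
python3 - <<'E'
from h import *
s=read_state();print(s['joint_pos'].round(2),s['force'],s['wrist_torque'])
for x in(-.1,0):
    R,p=pinpose(x,0,.062);print(p,rel(R,p),"pin px",[proj(n,p+R@PIN).round(1) for n in("top","side")])
im=snapshot('top')[:,:,::-1];sd=snapshot('side')[:,:,::-1]
a=cv2.resize(im[205:325,220:360],None,fx=3.3,fy=3.3,interpolation=2)[:396];b=cv2.resize(sd[220:380,240:390],None,fx=2.1,fy=2.475,interpolation=2)[:396]
cv2.imwrite('pics/pre2.png',np.hstack([a,b]));cv2.imwrite('pics/f_top.png',im);cv2.imwrite('pics/f_side.png',sd)
E
```

```text
[ 0.63  1.17 -0.73  1.33  0.13  1.05  0.33] [-0.16889815 -1.73187404 -2.6336993 ] [-0.9852577  -0.28163585  0.02420666]
[ 0.63160084 -0.07535196  0.07958   ] (array([ 0.2,  0.1, -0.3]), array([0.0023, 0.0007, 0.0007])) pin px [array([299.3, 244.9]), array([303.3, 289.2])]
[0.60876576 0.02200594 0.07958   ] (array([ 0.2,  0.1, -0.3]), array([ 0.0844, -0.0001,  0.0578])) pin px [array([255.3, 253.6]), array([288.3, 326. ])]
```

View pics/pre2.png

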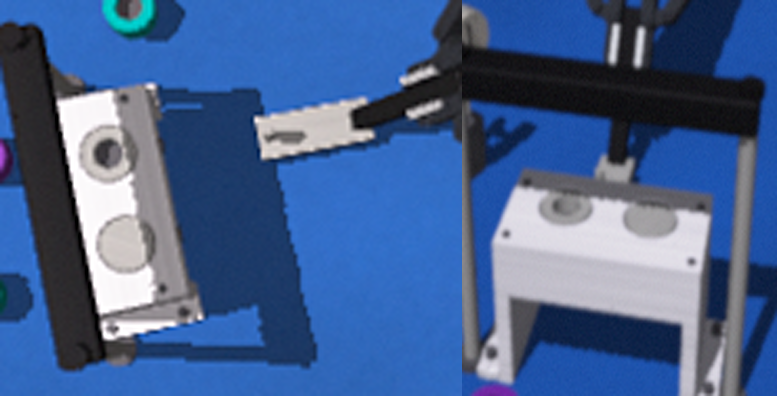

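The pin top is at about (301,246) against a predicted (300.3,245), so the foot is in line with the bushing's nest. I'll slide it in under the block.

>>> apply_moves --rot '[[0.2, 0.1, -0.3], [0.2, 0.1, -0.3], [0.2, 0.1, -0.3], [0.2, 0.1, -0.3], [0.2, 0.1, -0.3]]' --translation '[[0.021, 0, 0.0145], [0.042, 0, 0.029], [0.063, 0, 0.043], [0.084, 0, 0.058], [0.084, 0, 0.058]]' --hand '[1, 1, 1, 1, 1]'

```text
clock: 4.78
tool_pos: [0.6076, 0.0262, 0.0805]
tool_rot: [-1.619, -2.05, -0.511]
force: [0.0, -0.4, -2.6]
finger_gap: 0.171
grasp_force: 108.0
```

>>> apply_moves --rot '[[0, 0, 0], [0, 0, 0]]' --translation '[[0, 0, 0], [0, 0, 0]]' --hand '[1, 1]' --newtons 120

```text
clock: 5.03
tool_pos: [0.6094, 0.0223, 0.0792]
tool_rot: [-1.627, -2.048, -0.511]
force: [0.1, -0.4, -2.9]
finger_gap: 0.172
grasp_force: 116.9
```

```bash
python3 - <<'E'
from h import *
s=read_state();print(s['tool_pos'],s['force'],s['wrist_torque'])
R,p=pinpose(0,0,.062);print(rel(R,p));R,p=pinpose(0,0,.096);print(rel(R,p))
E
```

```text
[0.60938524 0.02227777 0.07918732] [ 0.09373791 -0.36084755 -2.85037609] [-1.0404969  -0.24073149  0.01486534]
(array([-0. , -0.1,  0. ]), array([ 0.0001, -0.0007, -0.0004]))
(array([-0. , -0.1,  0. ]), array([ 0.0196, -0.0007, -0.0282]))
```

>>> apply_moves --rot '[[0, 0, 0], [0, 0, 0], [0, 0, 0], [0, 0, 0], [0, 0, 0]]' --translation '[[0.004, 0, -0.0057], [0.008, -0.0003, -0.0114], [0.012, -0.0007, -0.017], [0.0155, -0.0007, -0.0223], [0.0155, -0.0007, -0.0223]]' --hand '[1, 1, 1, 1, 1]'

```text
clock: 5.65
tool_pos: [0.6085, 0.024, 0.1075]
tool_rot: [-1.623, -2.05, -0.512]
force: [0.6, -0.3, -2.3]
finger_gap: 0.165
grasp_force: 117.0
```

```bash
python3 - <<'E'
from h import *
s=read_state();print(s['tool_pos'],s['force'],s['wrist_torque'])
R,p=pinpose(0,0,.096);print(rel(R,p))
im=snapshot('top')[:,:,::-1];sd=snapshot('side')[:,:,::-1]
a=cv2.resize(im[205:325,220:360],None,fx=3.3,fy=3.3,interpolation=2)[:396];b=cv2.resize(sd[220:380,240:390],None,fx=2.1,fy=2.475,interpolation=2)[:396]
cv2.imwrite('pics/push.png',np.hstack([a,b]))
E
```

```text
[0.60850623 0.02403023 0.10750312] [ 0.55868177 -0.25809144 -2.32578599] [-1.18750432 -0.28675778 -0.03854638]
(array([-0.1, -0.2,  0.2]), array([ 0.0018, -0.0002, -0.0061]))
```

View pics/push.png

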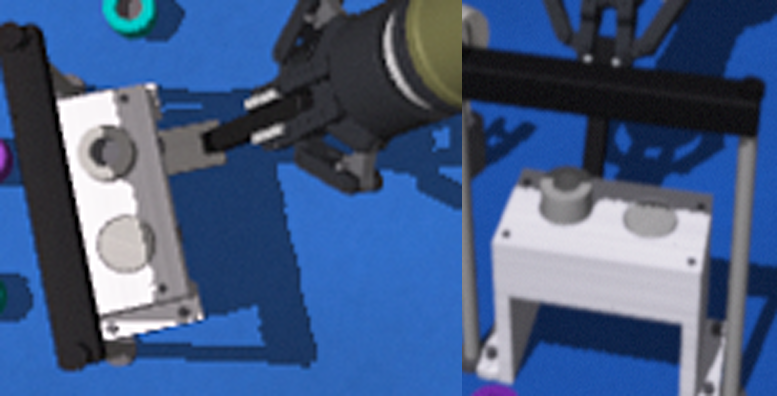

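The bushing has risen by about 16 mm, and the plain gauge is still flush. I'll push the remaining few millimetres.

>>> apply_moves --rot '[[0, 0, 0], [0, 0, 0], [0, 0, 0], [0, 0, 0], [0, 0, 0]]' --translation '[[0.0015, 0, -0.0025], [0.0025, 0, -0.005], [0.0035, 0, -0.0065], [0.0035, 0, -0.0065], [0.0035, 0, -0.0065]]' --hand '[1, 1, 1, 1, 1]'

```text
clock: 6.38
tool_pos: [0.6084, 0.0231, 0.1141]
tool_rot: [-1.623, -2.049, -0.511]
force: [-0.1, 0.4, -3.9]
finger_gap: 0.166
grasp_force: 117.2
```

```bash
cat >> h.py <<'E'
def gray(P,r=9):
    im=snapshot('side')
    u,v=proj('side',P).round().astype(int);return im[v-r:v+r,u-r:u+r]
E
python3 - <<'E'
from h import *
s=read_state();print(s['tool_pos'],s['force'],s['wrist_torque'],s['finger_gap'])
T=Ro.from_rotvec(s['tool_rot']).as_matrix();print("pin",s['tool_pos']+T@PIN)
R,p=pinpose(0,0,.096);print(rel(R,p))
# bushing's top rim in side view: profile up the column
sd=snapshot('side');cv2.imwrite('pics/up.png',sd[:,:,::-1])
for z in(.105,.120,.125,.130):
    print(z,proj('side',N1*[1,1,0]+[0,0,z]))
u=int(round(proj('side',N1+[0,0,.02])[0]));print(sd[280:318,u].mean(1).round().astype(int))
E
```

```text
[0.60836468 0.02313086 0.11406173] [-0.0885822   0.44553049 -3.90930973] [-1.33742755 -0.33204658  0.01671216] 0.16611511317670533
pin [0.5847891  0.12230447 0.09678164]
(array([-0.1, -0.2,  0.1]), array([-0.0012,  0.0001, -0.0003]))
0.105 [287.93650135 302.75611805]
0.12 [287.7925196  294.32731324]
0.125 [287.74388123 291.47998461]
0.13 [287.6949152  288.61347477]
[ 91  93  88  80  73  72  78  83  81  81  82  78  83 107 143 158 156 145
 137 134 135 130 133 130 131 129 134 130 127 129 152 194 219 223 224 224
 225 225]
```

>>> apply_moves --rot '[[0, 0, 0], [0, 0, 0], [0, 0, 0], [0, 0, 0], [0, 0, 0]]' --translation '[[0.001, 0, -0.0013], [0.001, 0, -0.0013], [-0.006, 0, 0.009], [-0.013, 0, 0.019], [-0.02, 0, 0.0287]]' --hand '[1, 1, 1, 1, 1]'

```text
clock: 7.05
tool_pos: [0.608, 0.0233, 0.0778]
tool_rot: [-1.623, -2.048, -0.511]
force: [-0.4, 0.1, -2.6]
finger_gap: 0.166
grasp_force: 117.3
```

```bash
python3 - <<'E'
from h import *
s=read_state();print(s['tool_pos'],s['force'],s['wrist_torque'])
R,p=pinpose(-.003,0,.060);print(rel(R,p));R,p=pinpose(-.1,0,.060);print(rel(R,p))
sd=snapshot('side');cv2.imwrite('pics/up2.png',sd[:,:,::-1])
u=288;print(sd[280:318,u].mean(1).round().astype(int))
E
```

```text
[0.60801631 0.02326472 0.07783045] [-0.41277356  0.14347809 -2.58821895] [-1.05825259 -0.23423999  0.01546493]
(array([-0.1, -0.2,  0.1]), array([-0.0037,  0.0004, -0.0023]))
(array([-0.1, -0.2,  0.1]), array([-0.0831,  0.0003, -0.0581]))
[ 95  95  93  93  89  78  67  72  78  82  83  84  82  80  88 113 144 157
 153 141 137 136 133 135 133 132 131 133 134 133 154 194 219 225 225 224
 225 224]
```

Retracting the pin left the bushing about 20 mm proud, a drop of 3 mm onto the catches, so it is held. I'll withdraw the ejector and carry it clear.

>>> apply_moves --rot '[[0, 0, 0], [0, 0, 0], [0, 0, 0], [0, 0, 0], [0, 0, 0]]' --translation '[[-0.02, 0, -0.013], [-0.058, 0, -0.039], [-0.1, 0, -0.0685], [-0.142, 0, -0.0977], [-0.172, 0, -0.12]]' --hand '[1, 1, 1, 1, 1]'

```text
clock: 7.72
tool_pos: [0.6567, -0.184, 0.0775]
tool_rot: [-1.627, -2.048, -0.511]
force: [-0.0, -0.0, -1.7]
finger_gap: 0.17
grasp_force: 117.5
```

>>> apply_moves --rot '[[0, 0, 0], [0, 0, 0]]' --translation '[[0, 0, 0], [0, 0, 0]]' --hand '[1, 1]'

```text
clock: 7.98
tool_pos: [0.6562, -0.1796, 0.0782]
tool_rot: [-1.621, -2.048, -0.512]
force: [0.3, 0.8, -2.9]
finger_gap: 0.171
grasp_force: 117.4
```

```bash
python3 - <<'E'
from h import *
s=read_state();print(s['tool_pos'],s['force'],s['wrist_torque'])
R,p=pinpose(-.205,0,.050);print(rel(R,p));R,p=pinpose(-.205,0,.047);print(rel(R,p))
E
```

```text
[ 0.65616817 -0.17957576  0.07823343] [ 0.31591922  0.78768013 -2.86285911] [-0.915798   -0.25150401 -0.00220178]
(array([-0.1, -0.3,  0.2]), array([-0.0044, -0.0001,  0.0099]))
(array([-0.1, -0.3,  0.2]), array([-0.0062, -0.0001,  0.0124]))
```

>>> apply_moves --rot '[[0, 0, 0], [0, 0, 0], [0, 0, 0], [0, 0, 0]]' --translation '[[-0.0025, 0, 0.004], [-0.0045, 0, 0.007], [-0.006, 0, 0.009], [-0.0068, 0, 0.0098]]' --hand '[1, 1, 1, 1]'

```text
clock: 8.48
tool_pos: [0.6563, -0.1807, 0.0662]
tool_rot: [-1.623, -2.049, -0.511]
force: [0.7, -2.0, -2.2]
finger_gap: 0.168
grasp_force: 117.4
```

>>> apply_moves --rot '[[0, 0, 0], [0, 0, 0], [0, 0, 0]]' --translation '[[-0.0003, 0, 0.0006], [-0.0006, 0, 0.001], [-0.0006, 0, 0.001]]' --hand '[1, 1, 1]'

```text
clock: 8.85
tool_pos: [0.6565, -0.1808, 0.0656]
tool_rot: [-1.623, -2.049, -0.511]
force: [-0.2, -0.4, -1.8]
finger_gap: 0.172
grasp_force: 117.5
```

>>> apply_moves --rot '[[0, 0, 0], [0, 0, 0], [0, 0, 0], [0, 0, 0], [0, 0, 0]]' --translation '[[-0.0005, 0, 0.0007], [-0.0005, 0, 0.0007], [-0.0005, 0, 0.0007], [-0.0005, 0, 0.0007], [-0.0005, 0, 0.0007]]' --hand '[1, 0.85, 0.7, 0.3, 0]'

```text
clock: 9.48
tool_pos: [0.6564, -0.1804, 0.0643]
tool_rot: [-1.623, -2.049, -0.511]
force: [-0.9, -0.5, 0.0]
finger_gap: 0.717
grasp_force: 0.0
```

>>> apply_moves --rot '[[0, 0, 0], [0, 0, 0], [0, 0, 0], [0, 0, 0], [0, 0, 0]]' --translation '[[0, 0, 0], [0, 0, -0.01], [0, 0, -0.04], [0, 0, -0.08], [0, 0, -0.13]]' --hand '[0, 0, 0, 0, 0]'

```text
clock: 10.1
tool_pos: [0.6734, -0.254, 0.1722]
tool_rot: [-1.622, -2.049, -0.511]
force: [1.5, -1.0, -0.6]
finger_gap: 1.0
grasp_force: 0.0
```

```bash
python3 - <<'E'
from h import *
s=read_state();print(s['tool_pos'],s['joint_pos'].round(2),s['force'])
im=snapshot('top');sd=snapshot('side');cv2.imwrite('pics/t3.png',im[:,:,::-1]);cv2.imwrite('pics/s3.png',sd[:,:,::-1])
pin=N1*[1,1,0]-.205*fx+[0,0,.048];print("pin exp",proj('top',pin),proj('side',pin))
a=cv2.resize(im[200:320,220:400][:,:,::-1],None,fx=4.4,fy=4.4,interpolation=2)[:,:792];
b=cv2.resize(sd[170:340,250:430][:,:,::-1],None,fx=1.8,fy=1.8,interpolation=2)
c=a[:,:].copy();cv2.imwrite('pics/v3.png',np.vstack([cv2.resize(im[200:320,220:400][:,:,::-1],(450,300),interpolation=2),cv2.resize(sd[190:310,250:430][:,:,::-1],(450,300),interpolation=2)]))
E
```

```text
[ 0.67341802 -0.25402378  0.17217261] [ 0.68  1.22 -0.71  0.74  0.14  1.63  0.49] [ 1.47070852 -1.00086323 -0.62637996]
pin exp [344.5692284  236.69128518] [315.74697796 264.65968756]
```

View pics/v3.png

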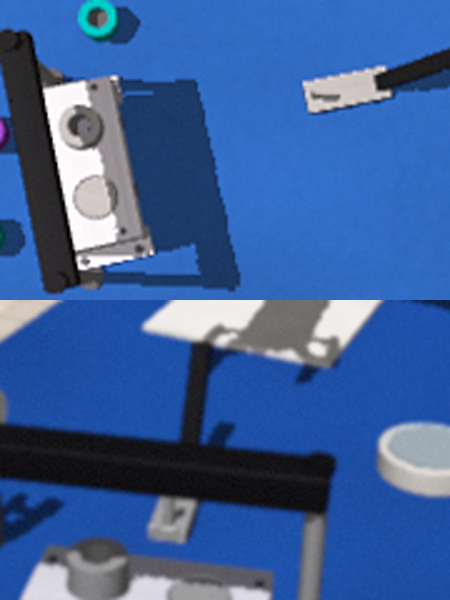

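The ejector stands upright at about (345,237) in the top view, and the bushing is proud with the plain gauge flush. Next are the tilted grasp poses.

```bash
cat >> h.py <<'E'
RB=Rt(PF,35)
def bp(x,z):return N1*[1,1,0]+x*fx+np.array([0,0,z])
E
python3 - <<'E'
from h import *
print("bush",ray('top',(252.8,250.8),.125),"ind",ray('top',(309,178),.1),ray('top',(310,185),.0))
P=bp(.007,.1145)
print(P-.11*RB[:,2],rel(RB,P-.11*RB[:,2]),rel(RB,P))
E
```

```text
bush [0.5849242 0.1185432 0.125    ] ind [0.75270516 0.00670506 0.1       ] [0.76295578 0.00525139 0.        ]
[0.59830898 0.06658864 0.20460672] (array([ 0.5,  0.4, -0.1]), array([ 0.2909, -0.0041,  0.1669])) (array([ 0.5,  0.4, -0.1]), array([ 0.2915, -0.0052,  0.2769]))
```

>>> apply_moves --rot '[[0, 0, 0], [0, 0, 0], [0.3, 0.2, 0], [0.5, 0.4, 0], [0.5, 0.4, 0]]' --translation '[[0.048, -0.001, 0.02], [0.096, -0.002, 0.05], [0.145, -0.002, 0.078], [0.194, -0.003, 0.106], [0.243, -0.003, 0.136]]' --hand '[0.3, 0.3, 0.3, 0.3, 0.3]'

```text
clock: 10.82
tool_pos: [0.6068, 0.0168, 0.1997]
tool_rot: [-1.615, -2.044, -0.507]
force: [0.7, 0.7, 0.3]
finger_gap: 0.699
grasp_force: 0.0
```

>>> apply_moves --rot '[[0, 0, 0], [0, 0, 0], [0, 0, 0]]' --translation '[[0.048, -0.001, 0.031], [0.048, -0.001, 0.031], [0.048, -0.001, 0.031]]' --hand '[0.3, 0.3, 0.3]'

```text
clock: 11.2
tool_pos: [0.5932, 0.0701, 0.2018]
tool_rot: [-1.615, -2.045, -0.506]
force: [-0.7, 0.0, -0.1]
finger_gap: 0.702
grasp_force: 0.0
```

```bash
python3 - <<'E'
from h import *
s=read_state();print(s['tool_pos'],s['joint_pos'].round(2),s['force'],s['finger_gap'])
P=bp(.006,.1145);print(rel(RB,P-.11*RB[:,2]),rel(RB,P))
im=snapshot('top');sd=snapshot('side')
cv2.imwrite('pics/v4.png',np.hstack([cv2.resize(im[205:305,220:320][:,:,::-1],(400,400),interpolation=2),cv2.resize(sd[200:330,230:360][:,:,::-1],(400,400),interpolation=2)]))
E
```

```text
[0.59320184 0.07012704 0.20178029] [ 0.51  0.94 -0.81  1.54  0.02  0.96  0.14] [-0.66537478  0.02109859 -0.10684117] 0.7023001579252695
(array([-0.6, -0.4,  0. ]), array([-0.0029,  0.0041, -0.0056])) (array([-0.6, -0.4,  0. ]), array([-0.0037,  0.0052,  0.1044]))
```

View pics/v4.png

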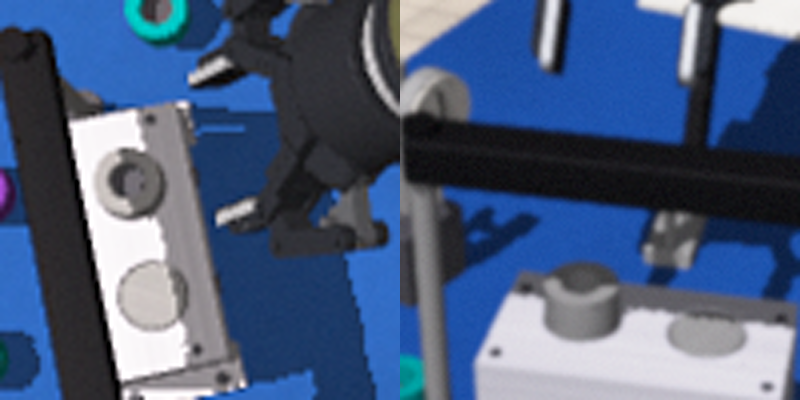

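The fingers straddle the bushing's line (tips at about (270,223) and (277,259) in the top view, bushing at (252.7,250.7)), allowing for the 5 mm lateral fix still to apply. I'll go in.

>>> apply_moves --rot '[[-0.6, -0.4, 0], [-0.6, -0.4, 0], [-0.6, -0.4, 0], [-0.6, -0.4, 0], [-0.6, -0.4, 0]]' --translation '[[-0.0037, 0.0052, 0.025], [-0.0037, 0.0052, 0.05], [-0.0037, 0.0052, 0.075], [-0.0037, 0.0052, 0.094], [-0.0037, 0.0052, 0.096]]' --hand '[0.3, 0.3, 0.3, 0.3, 0.3]'

```text
clock: 11.92
tool_pos: [0.5845, 0.1224, 0.1202]
tool_rot: [-1.625, -2.047, -0.511]
force: [0.5, 0.4, -0.1]
finger_gap: 0.704
grasp_force: 0.0
```

```bash
python3 - <<'E'
from h import *
s=read_state();print(s['tool_pos'],s['force'])
P=bp(.006,.1145);print(rel(RB,P))
E
```

```text
[0.58447093 0.1223903  0.12022807] [ 0.46933001  0.43732689 -0.05740433]
(array([-0.1, -0.1, -0.1]), array([0.0005, 0.0007, 0.0073]))
```

>>> apply_moves --rot '[[0, 0, 0], [0, 0, 0], [0, 0, 0], [0, 0, 0], [0, 0, 0]]' --translation '[[0.0005, 0.0007, 0.004], [0.0005, 0.0007, 0.007], [0.0005, 0.0007, 0.007], [0.0005, 0.0007, 0.007], [0.0005, 0.0007, 0.007]]' --hand '[0.3, 0.3, 0.4, 0.5, 0.6]' --newtons 60

```text
clock: 12.55
tool_pos: [0.5849, 0.1273, 0.1164]
tool_rot: [-1.625, -2.05, -0.514]
force: [-0.2, -0.7, 1.7]
finger_gap: 0.41
grasp_force: 25.5
```

>>> apply_moves --rot '[[0, 0, 0], [0, 0, 0], [0, 0, 0]]' --translation '[[0, 0, 0], [0, 0, 0], [0, 0, 0]]' --hand '[1, 1, 1]'

```text
clock: 12.92
tool_pos: [0.5849, 0.1275, 0.1165]
tool_rot: [-1.624, -2.049, -0.514]
force: [-0.8, -2.3, 6.6]
finger_gap: 0.39
grasp_force: 59.2
```

```bash
python3 - <<'E'
from h import *
s=read_state();print(s['tool_pos'],s['tool_rot'],s['force'],s['finger_gap']*85,s['grasp_force'])
T=Ro.from_rotvec(s['tool_rot']).as_matrix()
d=s['tool_pos']-N1;print("tcp in nest",d@fx,d@fy)
for q in([0,0,.02],[0,0,.03]-.01*fx,-.15*fx+[0,0,.06]):print(T.T@np.array(q))
E
```

```text
[0.58488354 0.12745173 0.11648669] [-1.6244267  -2.04947956 -0.51370732] [-0.76382437 -2.26732005  6.62319206] 33.1440541621067 59.20029938220978
tcp in nest 0.00622731974309738 -0.0008274123270298872
[ 1.14911385e-02  8.12815084e-06 -1.63692905e-02]
[ 9.05206158e-03  1.36514381e-05 -3.02995049e-02]
[-8.82962769e-02  4.62726301e-05 -1.35291409e-01]
```

>>> apply_moves --rot '[[0, 0, 0], [0, 0, 0], [0, 0, 0], [0, 0, 0], [0, 0, 0]]' --translation '[[0.003, 0, -0.004], [0.0065, 0, -0.009], [0.0115, 0, -0.0165], [0.012, 0, -0.021], [0.009, 0, -0.032]]' --hand '[1, 1, 1, 1, 1]'

```text
clock: 13.55
tool_pos: [0.5868, 0.1169, 0.1477]
tool_rot: [-1.623, -2.05, -0.512]
force: [-0.9, -0.4, -2.4]
finger_gap: 0.389
grasp_force: 59.7
```

```bash
python3 - <<'E'
from h import *
s=read_state();print(s['tool_pos'],s['force'],s['finger_gap']*85,s['grasp_force'])
T=Ro.from_rotvec(s['tool_rot']).as_matrix()
d=s['tool_pos']-N1;print("tcp in nest",d@fx,d@fy)
for q in(-.08*fx+[0,0,.02],-.15*fx+[0,0,.04]):print(T.T@np.array(q))
E
```

```text
[0.58676036 0.1168885  0.14771956] [-0.85817634 -0.42272321 -2.3992337 ] 33.099413338148054 59.70013439655304
tcp in nest -0.004485384432700517 -0.00024252173445054432
[-0.05397092 -0.00012472 -0.0623468 ]
[-0.09975859 -0.00023525 -0.11894607]
```

>>> apply_moves --rot '[[0, 0, 0], [0, 0, 0], [0, 0, 0], [0, 0, 0]]' --translation '[[-0.018, 0, -0.02], [-0.045, 0, -0.052], [-0.072, 0, -0.086], [-0.1, 0, -0.119]]' --hand '[1, 1, 1, 1]'

```text
clock: 14.05
tool_pos: [0.6218, -0.0318, 0.1879]
tool_rot: [-1.625, -2.049, -0.513]
force: [0.2, 1.1, -1.8]
finger_gap: 0.393
grasp_force: 59.8
```

```bash
cat >> h.py <<'E'
def sp(yaw,z):  # bushing axis is 6.2 mm behind (tool-heading) the TCP
    return Rt(yaw,35),ST*[1,1,0]+.0062*np.array([np.cos(yaw),np.sin(yaw),0])+np.array([0,0,z])
E
python3 - <<'E'
from h import *
s=read_state();print(s['tool_pos'],s['joint_pos'].round(2))
for yd in(103.2,70,53,35,20):
    R,p=sp(np.radians(yd),.12);print(yd,p,rel(R,p))
E
```

```text
[ 0.62177146 -0.03177677  0.1879305 ] [ 0.61  1.01 -0.78  1.38  0.06  1.12  0.25]
103.2 [ 0.47358422 -0.26696381  0.12      ] (array([ 0., -0., -0.]), array([-0.1989, -0.1978, -0.0565]))
70 [ 0.47712052 -0.26717391  0.12      ] (array([-19. ,  -0. ,  27.2]), array([-0.1997, -0.1945, -0.0571]))
53 [ 0.47873125 -0.26804846  0.12      ] (array([-28.8,  -0. ,  41.1]), array([-0.2007, -0.1931, -0.0578]))
35 [ 0.48007874 -0.26944383  0.12      ] (array([-39.1,  -0. ,  55.8]), array([-0.2021, -0.1921, -0.0587]))
20 [ 0.48082609 -0.27087948  0.12      ] (array([-47.7,  -0. ,  68.1]), array([-0.2033, -0.1917, -0.0596]))
```

>>> apply_moves --rot '[[-3.8, 0, 5.4], [-7.6, 0, 10.9], [-11.4, 0, 16.3], [-15.2, 0, 21.8], [-19, 0, 27.2]]' --translation '[[-0.038, -0.039, -0.025], [-0.077, -0.078, -0.036], [-0.12, -0.117, -0.046], [-0.16, -0.156, -0.052], [-0.2, -0.1945, -0.0571]]' --hand '[1, 1, 1, 1, 1]'

```text
clock: 14.68
tool_pos: [0.4759, -0.2681, 0.1188]
tool_rot: [-2.222, -1.547, -0.7]
force: [0.5, -1.3, -1.2]
finger_gap: 0.387
grasp_force: 60.0
```

>>> apply_moves --rot '[[0, 0, 0], [0, 0, 0], [0, 0, 0]]' --translation '[[0, 0, 0], [0, 0, 0], [0, 0, 0]]' --hand '[1, 1, 1]'

```text
clock: 15.05
tool_pos: [0.4785, -0.2639, 0.1202]
tool_rot: [-2.213, -1.555, -0.7]
force: [0.6, -0.5, -2.0]
finger_gap: 0.388
grasp_force: 60.1
```

```bash
python3 - <<'E'
from h import *
s=read_state();print(s['tool_pos'],s['joint_pos'].round(2),s['force'])
y=np.radians(70)
for z in(.12,.06,.0485):
    R,p=sp(y,z);print(z,rel(R,p))
# bushing top (z .120-.0235+.032) expected pixels over the stage centre
im=snapshot('top');sd=snapshot('side');b=ST*[1,1,0]+[0,0,s['tool_pos'][2]-.0235]
print([proj(n,b+[0,0,h]).round(1) for n in('top','side') for h in(0,.032)])
cv2.imwrite('pics/v5.png',np.hstack([cv2.resize(im[250:350,380:480][:,:,::-1],(395,395),interpolation=2),cv2.resize(sd[190:290,370:470][:,:,::-1],(395,395),interpolation=2)]))
E
```

```text
[ 0.47845971 -0.26386802  0.12017376] [ 1.13  1.   -0.71  1.72 -0.01  0.75  0.29] [ 0.62066108 -0.488852   -2.0383057 ]
0.12 (array([-0.1, -0.1,  0.2]), array([-0.003 , -0.0001, -0.0019]))
0.06 (array([-0.1, -0.1,  0.2]), array([-0.0375, -0.0002,  0.0472]))
0.0485 (array([-0.1, -0.1,  0.2]), array([-0.0441, -0.0002,  0.0566]))
[array([435.2, 309.3]), array([439.4, 309.6]), array([424.2, 217.9]), array([426.1, 203.8])]
```

View pics/v5.png

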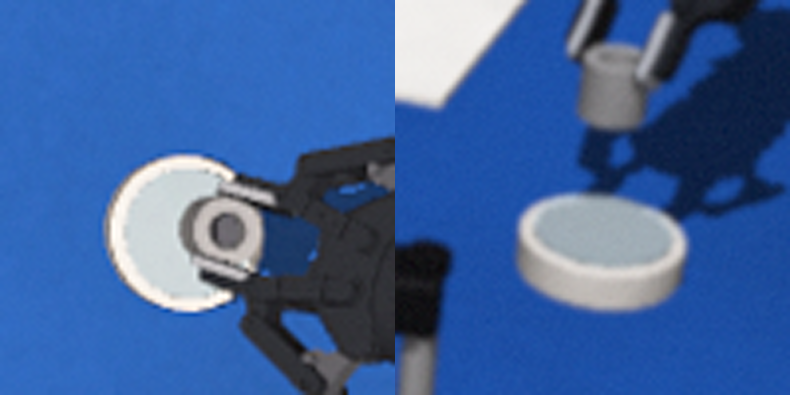

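The bushing hangs upright with its top at about (437.5,308.2) in the top view, against an expected (437.9,308.3), so it is over the stage. Lowering it.

>>> apply_moves --rot '[[0, 0, 0], [0, 0, 0], [0, 0, 0], [0, 0, 0], [0, 0, 0]]' --translation '[[-0.015, 0, 0.013], [-0.027, 0, 0.03], [-0.037, 0, 0.046], [-0.041, 0, 0.0525], [-0.041, 0, 0.0525]]' --hand '[1, 1, 1, 1, 1]'

```text
clock: 15.78
tool_pos: [0.4755, -0.2678, 0.0519]
tool_rot: [-2.214, -1.55, -0.698]
force: [1.1, -0.2, -1.2]
finger_gap: 0.387
grasp_force: 60.1
```

```bash
python3 - <<'E'
from h import *
s=read_state();print(s['tool_pos'],s['force'])
for z in(.0495,.0485,.0475):
    R,p=sp(np.radians(70),z);print(z,rel(R,p))
E
```

```text
[ 0.47553763 -0.26780108  0.05193976] [ 1.07065962 -0.15894508 -1.24794697]
0.0495 (array([-0.1, -0.1, -0. ]), array([-0.0005,  0.0013,  0.0026]))
0.0485 (array([-0.1, -0.1, -0. ]), array([-0.0011,  0.0013,  0.0035]))
0.0475 (array([-0.1, -0.1, -0. ]), array([-0.0016,  0.0013,  0.0043]))
```

>>> apply_moves --rot '[[0, 0, 0], [0, 0, 0], [0, 0, 0], [0, 0, 0]]' --translation '[[-0.0003, 0.001, 0.0015], [-0.0006, 0.001, 0.0025], [-0.001, 0.001, 0.0033], [-0.001, 0.001, 0.0033]]' --hand '[1, 1, 1, 1]'

```text
clock: 16.27
tool_pos: [0.477, -0.2678, 0.0495]
tool_rot: [-2.216, -1.552, -0.698]
force: [-0.6, -0.6, -1.4]
finger_gap: 0.392
grasp_force: 60.1
```

Still −1.4 N, so it isn't resting yet; I'll go a little lower.

>>> apply_moves --rot '[[0, 0, 0], [0, 0, 0], [0, 0, 0], [0, 0, 0]]' --translation '[[-0.0005, 0, 0.0007], [-0.0008, 0, 0.0012], [-0.0008, 0, 0.0012], [-0.0008, 0, 0.0012]]' --hand '[1, 1, 1, 1]'

```text
clock: 16.77
tool_pos: [0.4772, -0.2678, 0.0486]
tool_rot: [-2.215, -1.552, -0.699]
force: [-2.8, -1.0, 4.8]
finger_gap: 0.39
grasp_force: 60.8
```

>>> apply_moves --rot '[[0, 0, 0], [0, 0, 0], [0, 0, 0], [0, 0, 0], [0, 0, 0]]' --translation '[[0.0002, 0, -0.0003], [0.0002, 0, -0.0003], [0.0002, 0, -0.0003], [0.0002, 0, -0.0003], [0.0002, 0, -0.0003]]' --hand '[0.6, 0.5, 0.4, 0.3, 0.2]'

```text
clock: 17.4
tool_pos: [0.4771, -0.2676, 0.0482]
tool_rot: [-2.215, -1.551, -0.698]
force: [-0.7, -0.4, -0.2]
finger_gap: 0.803
grasp_force: 0.0
```

>>> apply_moves --rot '[[0, 0, 0], [0, 0, 0], [0, 0, 0], [0, 0, 0], [0, 0, 0]]' --translation '[[0, 0, 0], [0, 0, -0.02], [0, 0, -0.06], [0, 0, -0.11], [0, 0, -0.16]]' --hand '[0.1, 0.1, 0.1, 0.1, 0.1]'

```text
clock: 18.02
tool_pos: [0.4453, -0.3547, 0.1805]
tool_rot: [-2.215, -1.551, -0.698]
force: [0.0, -0.7, -0.9]
finger_gap: 0.897
grasp_force: 0.0
```

```bash
python3 - <<'E'
from h import *
im=snapshot('top');sd=snapshot('side');hsv=cv2.cvtColor(im,cv2.COLOR_RGB2HSV)
s=read_state();print(s['tool_pos'],s['force'])
for n in('top','side'):print(n,"exp centre base/top",[proj(n,ST+[0,0,h]).round(1) for h in(0,.032)])
a=cv2.cvtColor(im,cv2.COLOR_RGB2GRAY)[286:334,404:456];print('\n'.join(' '.join('%3d'%v for v in r[::2]) for r in a[::3]))
g=cv2.cvtColor(sd,cv2.COLOR_RGB2GRAY)[215:272,396:450];print();print('\n'.join(' '.join('%3d'%v for v in r[::2]) for r in g[::3]))
E
```

```text
[ 0.44701598 -0.35953404  0.18285   ] [-0.17053822 -1.11306823 -0.48595427]
top exp centre base/top [array([426.8, 308.7]), array([430.4, 308.9])]
side exp centre base/top [array([420.3, 247.9]), array([422. , 234.7])]
 96  96  97  95  97  97  97  96  97  96  96  96  96  98  96  99 100 100 100  98 100  99 100 101 100  99
 95  96  98  97  97  99  96  94  89 127 168 176 172 154  81  93 100  98  96  98 100 101 101 100  98  98
 96  97  97  99  95 105 167 245 243 243 233 235 234 232 225 247 200  93  98  99 100 100 100 100 100  99
 97  98  95  97 146 245 242 230 211 213 211 210 211 212 210 210 181 240 205  76 100  97  97  98  97 101
 99  93 104 154 244 238 210 214 213 211 212 212 212 212 212 210 209 208 240 223  57  97 100  97 100  99
 99  95 136 243 238 210 214 214 215 204 126 128 165 192 193 203 211 211 210 238 218  39 101 100 100 101
 99 109 206 245 222 215 213 215 148  97 185 194 165 112 163 194 193 212 211 209 245 109  92  99 100  99
 95 132 244 244 207 214 214 219 113 124 193 124 101 108 106 136 193 203 212 209 237 162  48 101  98 100
 97 116 241 245 212 214 213 217 122 129 193 170  
[... 2135 characters left out ...]
 128 130 142 162 170 166 168 167 192 200  97  68  69
 72  70  85 121 152 192 210 199 177 164 166 167 168 168 168 168 168 165 167 163 161 170 210 179  84  72  68
 68  71  86 126 143 158 171 188 205 216 206 201 195 190 180 183 183 192 193 199 206 195 161  95  68  69  69
 69  73  72  99 144 159 169 176 180 186 191 193 200 200 202 198 197 197 189 173 155 141 117  74  72  72  71
 72  72  72  67  80 121 155 174 180 182 185 187 186 184 182 180 179 176 165 156 147 128  99  75  74  72  72
 75  72  73  71  69  72  76  93 121 146 167 174 181 181 183 179 174 167 152 142 116  88  72  71  71  68  73
 70  69  70  71  73  74  72  73  74  73  77  73  81  88  86  90  84  84  76  73  71  70  74  75  75  71  73
```

The bushing stands upright on the stage: its bore is at about (430,308) in the top view against an expected (430.4,308.9), and the side view agrees. The hand is clear, so I'm handing in.

```bash
python3 -c "
from cell import *
print(finish_job())"
```

```text
the job is handed in; nothing more can be done
None
```

The job is handed in at about 18 s of the 67 s limit: the bushing was ejected and now stands upright within about 2 mm of the stage's middle, and the ejector was stood upright clear of the fixture. The plain gauge was still seated when last viewed. The bottle, indicator and box were not touched or re-checked, and no verdict was returned.

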